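# Roll the filter housings label-up on to the inspection mat

### The job

Get the two hexagonal filter housings ready for inspection: first move the green tumbler off the blue mat and stand it upright in the grey tray, then roll both housings over, face by face along the bench, until each lies still on the blue mat with its orange label facing straight up. Roll the housings, never lift them or stand them on end, keep the green tumbler upright all the time, and leave the thermos and the clear tumbler where they are.

Things in the scene. Friction and masses are not known exactly. Their poses are not given: they have to be found in the camera images.
- housing_a: white hexagonal prism, 80 mm across flats, 150 mm long, faces 46 mm wide, 0.45 kg, too wide to grip. Origin: its centre. y: long axis, along the mat's near edge; z: out of the face with the orange label (two black strips on the reverse). A fingertip push of 2 to 4 N high on its sloping near face tips it over its far bottom edge (46 mm on per roll). Starts left or right, label two rolls from up.
- housing_b: white hexagonal prism, 80 mm across flats, 150 mm long, faces 46 mm wide, 0.45 kg, too wide to grip. Origin: its centre. y: long axis, along the mat's near edge; z: out of the face with the orange label (two black strips on the reverse). In the other of the two starting places, label underneath, three rolls from up. Past 30 degrees it falls on to the next face by itself.
- mat: a flat blue mat with a yellow border, flush with the bench (nothing sticks up), fixed, 260 mm along its x by 480 mm along its y. Origin at its centre on the bench surface; its x points away from the robot, give or take its yaw, its y to the left.
- tumbler: a green tinted glass, straight, open at the top, 60 mm across and 130 mm tall, 0.12 kg, standing on the mat. Origin at the centre of its underside; z up its axis.
- tray: a shallow grey tray, fixed, 130 x 130 mm outside, 20 mm high, walls and floor 5 mm thick, at the left or the right of the bench. Origin at the centre of its underside.
- thermos: a pink thermos flask with a steel cap, 66 mm across and 200 mm tall, standing on the side where the tray is not. Origin at the centre of its underside. Leave it alone.
- clear_tumbler: a clear glass, 52 mm across and 140 mm tall, standing between the two housings' starting places, on the robot's side of the mat. Origin at the centre of its underside. Leave it alone.
Not all that is in view belongs to the job. There is more than one size of the tumbler; the one meant has the size given above. Leave any red or yellow look-alike of the housing_b alone.

How it is judged:
By the outcome, as a careful person would: the job done as asked, in the order asked, and still so for the second after the job is handed in, with the robot touching nothing.
It also fails if it takes over 70 s, if anything falls off the work surface, if the arm or the gripper's body presses on something with over 40 N, if the wrist force passes 120 N, or if a joint passes its speed limit or range.

### The arm

A 6-joint arm with a two-finger parallel gripper is mounted at the origin on the work surface. World frame = base frame: x ahead of the robot, y to its left, z up, the work surface at z = 0. Lengths are in m, angles in rad, forces in N, time in s.
With the tool pointing down it reaches from about 0.375 to 0.75 m from the base axis. Payload 9 kg.
Tool frame: the origin (TCP) lies between the finger pads; the fingertips stand tip_reach ahead of it and the grasp point (between the pads) lies 11 mm behind it (tip_reach is the distance from the TCP to the fingertips, in m); z points along the fingers, y is the line along which they close (so a half turn about z gives the same grasp; the last joint's range is limited). The gripper opens to 85 mm and grips with 20 to 120 N. Pads are 22 mm wide; open, the fingers measure 114 mm over their backs; the gripper's body (76 mm by 85 mm) begins 54 mm behind the grasp point. The pads swing forward as they close: fully open they stand 13 mm farther back than shut.
Start: joints at [-0.218, 0.104, 0.097, 1.564, 0, 1.353], TCP at [0.6, 0, 0.239] pointing down, gripper open.
Joint ranges: [-2.99, 2.99], [-0.84, 1.86], [-1.1, 1.16], [-1.84, 2.11], [-1.51, 1.56], [-3.14, 3.14]. Speed limits (rad/s): [2.22, 2.22, 2.57, 3.14, 3.14, 3.14].

### API

Orientations are given as a unit quaternion [w, x, y, z].
In Python, from rig import read_state, read_camera, get_calibration, hand_in, regions_of, place_of, tip_reach gives the robot as it stands.
- The arm moves only by the tool play_rows, never from a script. Its argument "commands" is a list of rows, each a list of 7 numbers: the turn, a rotation vector about the tool's x, y, z in degrees, then the shift along the tool's x, y, z in m, then the gripper command: -1 is shut, 1 is fully open, values between are in proportion. In form: [[rx, ry, rz, x, y, z, grip], ...]. A call has 1 to 10 rows; each row is the pose to reach, as a shift and turn from the pose commanded when the call began, along the tool's axes at that moment; what a row does not reach only later rows make up. A row lasts 1/12 s, in which the tool goes at most 41.7 mm and 7.16 degrees, less where a joint would pass 70% of its speed; a pose out of reach is approached as far as the arm can. A call with a gripper value outside its range is refused whole. The fingers move at their own pace and stop on an object; "squeeze" is the grip in N (left out, the last holds). Time passes only in rows, so rows that repeat a pose let the fingers close. It gives the time, the measured TCP pose, the force, the opening and the grip force at its end, in the units of the state.
- read_state(): the state, without advancing time (a new reading comes with each control period).
- read_camera(name): name is "scene" or "side" or "wrist"; returns (picture, depth): 480x640x3 uint8, red, green, blue; 480x640 float32, m along the optical axis (not along the pixel's ray), 0 where there is no reading.
- get_calibration(name): a dict with "K" (3x3 intrinsics, pixels), "xyz" and "rotation" of the camera in the world. Camera axes: x right, y down, z forward; pixel columns grow to the right and rows downward; lengths in m; the calibration is good to about 2 mm. A picture is of the moment at which its call begins: read the wrist's pose just before it. get_calibration takes no time and is no camera call; for the wrist camera it gives the pose at the moment of the call.
- hand_in(): hands the job in; it is judged then, once.
Trained networks look in the newest picture that a camera, given by its name, has taken for a name from the list of things; names that differ only in an ending like _2 or _b are one class to them, and where a whole thing is asked for, a point or a joint stands for the part that bears it (a point fixed in the world has none). Each returns a list of dicts, best first, with "score" (0 to 1); they miss things now and then, are a little off and sometimes report something else, mostly with a low value. They report only what shows in the picture. A call takes as long as a camera call. They do not tell look-alikes from the thing itself.
- regions_of(target, camera): "pixels" (480x640 bool, what is visible of it) and "at" ([row, column] in pixels, amid what is visible of it).
- place_of(target, camera): "at" ([row, column] in pixels: a listed point, or the origin of a listed thing).
The state is a dict: "t": time; "joints": joint angles; "joint_vel": joint speeds; "effort": joint torques, N m; "position": TCP position; "ee_rot": TCP orientation; "wrist_force": force on the tool from outside, world axes, zero at the start; "torque": the same for the moment, N m; "gripper_width": finger opening in m; "gripper_force": force on a finger pad.
Only numpy, scipy, OpenCV 4.12 (cv2) and the standard library are available. Lean on these libraries where they do the work, as an engineer would, in place of code of your own. Each camera call takes 0.05 s, during which the arm holds its last target. There are 200 camera calls.

## Working session

There is one attempt and no reset: what is moved stays moved. The work goes in short steps, Python scripts to look and compute and a tool call to move; the robot and the scene stay as the last step left them, time stands still between calls to the robot, and variables do not carry over. Pictures are saved under pics/ and viewed, at most 10 in all, crops included, and the job is handed in when it is done.

Besides the shell and the picture viewer there is one more tool, called after "Call:" as name(argument=value, ...) on one line, values as JSON. play_rows: Moves the arm, as the interface text tells. Its arguments: {"type":"object","properties":{"commands":{"type":"array"},"squeeze":{"type":"number"}},"required":["commands"]}

```bash
ls; mkdir -p pics
cat > h.py <<'E'
import numpy as np, cv2
from rig import *
def cam(n,save=None):
    c=get_calibration(n); im,d=read_camera(n)
    if save: cv2.imwrite('pics/'+save,im[:,:,::-1])
    return c,im,d
def pts(c,d,mask):
    K=np.array(c['K']); r,q=np.nonzero(mask&(d>0)); z=d[r,q]
    p=np.stack([(q-K[0,2])/K[0,0]*z,(r-K[1,2])/K[1,1]*z,z],1)
    R=np.array(c['rotation'])
    return p@R.T+np.array(c['xyz'])
E
python3 - <<'E'
from h import *
s=read_state();print(s, tip_reach)
np.set_printoptions(precision=3,suppress=True)
for n in ['scene','side']:
    c,im,d=cam(n,n+'0.png'); print(n,c)
    for t in ['housing_a','mat','tumbler','tray','thermos','clear_tumbler']:
        for r in regions_of(t,n)[:4]:
            p=pts(c,d,r['pixels'])
            if len(p)<5: continue
            print(t,round(r['score'],2),np.round(r['at']),len(p),'med',np.median(p,0),'lo',np.percentile(p,2,0),'hi',np.percentile(p,98,0))
E
```

```text
pics
{'t': 0.0, 'joints': array([-2.17654758e-01,  1.04690016e-01,  9.64691176e-02,  1.56390517e+00,
        8.91021254e-07,  1.35307429e+00]), 'joint_vel': array([-0.00104272,  0.00023514,  0.00092089, -0.00010854,  0.00105254,
       -0.00059934]), 'effort': array([ 7.03431251e-04, -5.56934094e+01,  5.03644359e+01,  1.70058967e-02,
       -2.22691165e-04, -8.28643181e-07]), 'position': array([5.99676089e-01, 1.08584867e-04, 2.38527675e-01]), 'ee_rot': array([-5.60814627e-04,  7.07082839e-01,  7.07130410e-01, -3.57126716e-04]), 'wrist_force': array([ 0.587863  , -0.09426403,  0.42823967]), 'torque': array([ 0.0376509 ,  0.02520976, -0.06520327]), 'gripper_force': 0.0, 'gripper_width': 0.08541135374245179} 0.008
scene {'K': array([[612.414,   0.   , 317.972],
       [  0.   , 612.414, 241.623],
       [  0.   ,   0.   ,   1.   ]]), 'xyz': array([1.246, 0.607, 1.189]), 'rotation': array([-0.163,  0.442,  0.833, -0.292])}Traceback (most recent call last):
  File "<stdin>", line 8, in <module>
  File "h.py", line 11, in pts
    return p@R.T+np.array(c['xyz'])
           ~^~~~
ValueError: matmul: Input operand 1 has a mismatch in its core dimension 0, with gufunc signature (n?,k),(k,m?)->(n?,m?) (size 4 is different from 3)
```

```bash
sed -i "s/R=np.array(c\['rotation'\])/R=Rot.from_quat(np.roll(c['rotation'],-1)).as_matrix()/; 1a from scipy.spatial.transform import Rotation as Rot" h.py
python3 - <<'E'
from h import *
np.set_printoptions(precision=3,suppress=True)
for n in ['scene','side']:
    c,im,d=cam(n,n+'1.png'); print(n,c['xyz'])
    for t in ['housing_a','mat','tumbler','tray','thermos','clear_tumbler']:
        for r in regions_of(t,n)[:4]:
            p=pts(c,d,r['pixels'])
            if len(p)<5: continue
            print(t,round(r['score'],2),np.round(r['at']),len(p),'med',np.median(p,0),'lo',np.percentile(p,2,0),'hi',np.percentile(p,98,0))
E
```

```text
scene [1.246 0.607 1.189]
housing_a 0.9 [212. 258.] 1746 med [ 0.48  -0.063  0.07 ] lo [ 0.435 -0.142  0.004] hi [ 0.508 -0.021  0.085]
housing_a 0.89 [214. 418.] 2033 med [0.271 0.257 0.072] lo [0.183 0.2   0.014] hi [0.326 0.303 0.084]
housing_a 0.87 [382. 503.] 3794 med [0.577 0.621 0.072] lo [0.487 0.571 0.002] hi [0.634 0.67  0.084]
housing_a 0.58 [256. 346.] 2412 med [0.489 0.19  0.074] lo [0.442 0.106 0.006] hi [0.518 0.257 0.084]
mat 0.59 [284. 254.] 16422 med [0.633 0.031 0.001] lo [ 0.496 -0.212 -0.004] hi [0.758 0.251 0.006]
tumbler 0.97 [350. 384.] 2887 med [0.688 0.393 0.121] lo [0.63  0.353 0.01 ] hi [0.709 0.43  0.182]
tumbler 0.76 [294. 285.] 1328 med [0.659 0.145 0.087] lo [0.621 0.112 0.003] hi [0.679 0.17  0.131]
tray 0.86 [313. 427.] 2810 med [0.472 0.411 0.006] lo [0.413 0.345 0.   ] hi [0.541 0.47  0.022]
tray 0.18 [298. 285.] 1311 med [0.66  0.146 0.088] lo [0.621 0.113 0.007] hi [0.679 0.17  0.131]
thermos 0.96 [138. 151.] 1841 med [ 0.485 -0.399  0.127] lo [ 0.44  -0.447  0.002] hi [ 0.503 -0.385  0.203]
clear_tumbler 0.82 [211. 315.] 996 med [0.43  0.056 0.0
[... 413 characters left out ...]
09 med [ 0.457 -0.143  0.066] lo [ 0.416 -0.176  0.008] hi [ 0.503 -0.026  0.084]
mat 0.94 [300. 396.] 10061 med [ 0.624 -0.022  0.002] lo [ 0.513 -0.218 -0.002] hi [0.755 0.243 0.006]
tumbler 0.91 [203. 380.] 840 med [0.662 0.357 0.071] lo [0.631 0.346 0.006] hi [0.703 0.383 0.133]
tray 0.74 [213. 311.] 869 med [0.475 0.428 0.008] lo [0.415 0.339 0.002] hi [0.54  0.476 0.023]
thermos 0.77 [384. 356.] 3670 med [ 0.465 -0.445  0.132] lo [ 0.438 -0.453  0.012] hi [ 0.497 -0.4    0.202]
clear_tumbler 0.75 [258. 304.] 1138 med [0.413 0.03  0.091] lo [0.392 0.021 0.008] hi [0.439 0.074 0.141]
clear_tumbler 0.47 [243. 323.] 1297 med [0.476 0.134 0.069] lo [0.443 0.099 0.008] hi [0.516 0.253 0.085]
```

View pics/scene1.png

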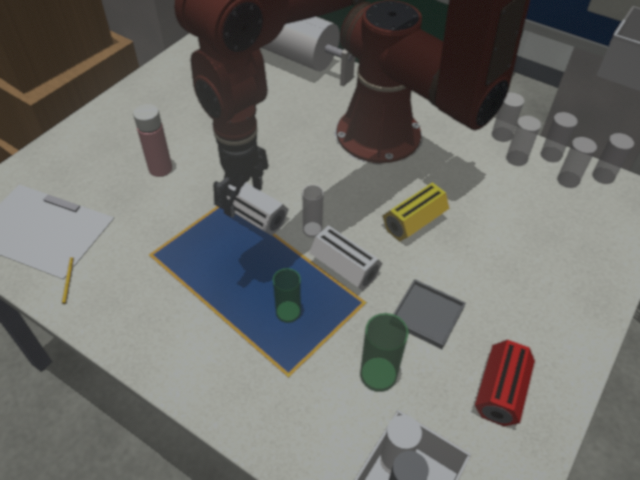

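View pics/side1.png

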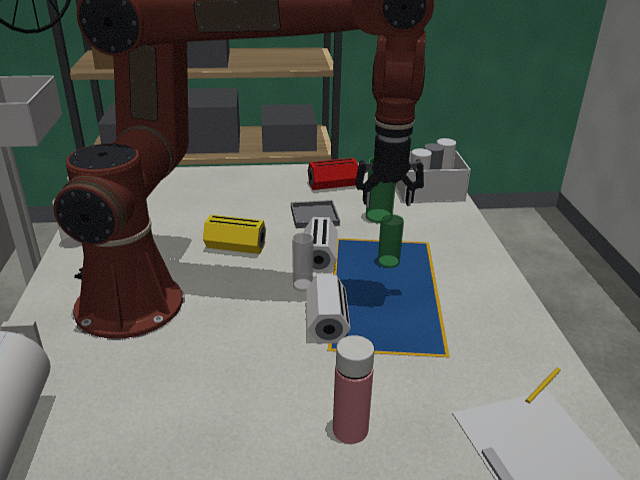

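The pictures show housing_b (label down, strips up) at left, scene px (258,345). Housing_a is at right, px (210,258), with strips on the far upper face. The small green tumbler is at (295,285), the tray at (313,430) and the clear glass at (211,313). Next I fit the poses accurately.

```bash
cat >> h.py <<'E'
def top(p,lo,hi):
    q=p[(p[:,2]>lo)&(p[:,2]<hi)]
    return cv2.minAreaRect(q[:,:2].astype(np.float32)*1000), len(q)
def circ(p,lo):
    from scipy.optimize import least_squares
    q=p[p[:,2]>lo][:,:2]
    return least_squares(lambda v:np.hypot(*(q-v[:2]).T)-v[2],[*q.mean(0),.03],loss='soft_l1',f_scale=.003).x
E
python3 - <<'E'
from h import *
np.set_printoptions(precision=4,suppress=True)
for n in ['scene','side']:
    c,im,d=cam(n); print(n)
    allp=pts(c,d,np.ones(d.shape,bool))
    for nm,(x0,x1,y0,y1) in {'A':(.39,.55,-.2,0.0),'B':(.41,.55,.085,.28)}.items():
        m=(allp[:,0]>x0)&(allp[:,0]<x1)&(allp[:,1]>y0)&(allp[:,1]<y1)
        print(nm,top(allp[m],.077,.088))
    hsv=cv2.cvtColor(im,cv2.COLOR_RGB2HSV)
    blue=(hsv[:,:,0]>105)&(hsv[:,:,0]<125)&(hsv[:,:,1]>120)
    p=pts(c,d,blue); p=p[(abs(p[:,2])<.01)&(p[:,0]>.4)&(p[:,0]<.85)&(abs(p[:,1]-.02)<.35)]
    print('mat',cv2.minAreaRect(p[:,:2].astype(np.float32)*1000),np.percentile(p,[.5,99.5],0))
    for nm,(x0,x1,y0,y1) in {'tum':(.60,.70,.09,.19),'big':(.61,.72,.33,.46),'clear':(.37,.46,.0,.09)}.items():
        m=(allp[:,0]>x0)&(allp[:,0]<x1)&(allp[:,1]>y0)&(allp[:,1]<y1)&(allp[:,2]<.19)&(allp[:,2]>.01)
        q=allp[m]; print(nm,circ(q,.02),np.percentile(q,[1,99],0).ravel())
    r=regions_of('tray',n)[0]; p=pts(c,d,r['pixels']); print('tray',cv2.minAreaRect(p[p[:,2]>-.005][:,:2].astype(np.float32)*1000))
E
```

```text
scene
A (((463.88330078125, -97.41227722167969), (151.2678985595703, 56.93947219848633), 86.16585540771484), 677)
B (((471.49005126953125, 179.94363403320312), (153.45571899414062, 55.04520797729492), 82.71088409423828), 1015)
mat ((614.6099853515625, 19.9208984375), (455.1978454589844, 236.50210571289062), 81.18693542480469) [[ 0.5038 -0.1942 -0.0058]
 [ 0.7538  0.2495  0.0073]]
tum [0.6498 0.1409 0.028 ] [0.6208 0.1128 0.012  0.6795 0.1701 0.1328]
big [0.6698 0.3904 0.0389] [0.6295 0.3523 0.0133 0.7096 0.4304 0.1827]
clear [0.4156 0.0489 0.0242] [0.3902 0.0244 0.0119 0.4422 0.0746 0.143 ]
tray ((470.5445556640625, 403.84027099609375), (149.3369140625, 135.29946899414062), 3.232489585876465)
side
A (((461.1341247558594, -97.01744079589844), (158.2841796875, 52.955787658691406), 87.11356353759766), 935)
B (((470.6280822753906, 180.99655151367188), (159.55984497070312, 53.48955535888672), 83.68943786621094), 521)
mat ((617.15283203125, 19.436843872070312), (469.2183837890625, 241.98858642578125), 81.15111541748047) [[ 0.5106 -0.2176 -0.0029]
 [ 0.7566  0.2481  0.0071]]
tum [0.6495 0.1408 0.0283] [0.6203 0.1076 0.0118 0.677  0.1725 0.132 ]
big [0.669  0.3898 0.0391] [0.6292 0.3444 0.0127 0.7066 0.4125 0.18  ]
clear [0.4157 0.0489 0.0243] [0.3906 0.0202 0.0116 0.4403 0.0752 0.1422]
tray ((479.9350280761719, 364.13275146484375), (130.23440551757812, 229.46530151367188), 3.5941638946533203)
```

Call:
play_rows(commands=[[0,0,0,0.04,0.013,0,1],[0,0,0,0.078,0.027,0,1],[0,0,0,0.115,0.04,0,1],[0,0,0,0.141,0.05,0,1],[0,0,0,0.141,0.05,0,1],[0,0,0,0.141,0.05,0.04,1],[0,0,0,0.141,0.05,0.08,1],[0,0,0,0.141,0.05,0.12,1],[0,0,0,0.141,0.05,0.149,1],[0,0,0,0.141,0.05,0.149,1]])

```text
t: 1.83
position: [0.6455, 0.1405, 0.0825]
ee_rot: [-0.004, 0.707, 0.707, -0.004]
wrist_force: [-0.8, -0.0, -1.0]
gripper_width: 0.0853
gripper_force: 0.0
```

Call:
play_rows(commands=[[0,0,0,0,0,0,1],[0,0,0,0,0,0,-1],[0,0,0,0,0,0,-1],[0,0,0,0,0,0,-1],[0,0,0,0,0,0,-1],[0,0,0,0,0,0,-1],[0,0,0,0,0,0,-1],[0,0,0,0,0,0,-1]], squeeze=25)

```text
t: 2.5
position: [0.6516, 0.1411, 0.094]
ee_rot: [0.002, 0.707, 0.707, 0.002]
wrist_force: [-3.1, 0.4, 7.1]
gripper_width: 0.0608
gripper_force: 25.2
```

Run:
```python
from h import *
np.set_printoptions(precision=4,suppress=True)
c,im,d=cam('scene')
allp=pts(c,d,np.ones(d.shape,bool))
m=(allp[:,0]>.385)&(allp[:,0]<.57)&(allp[:,1]>.31)&(allp[:,1]<.5)&(allp[:,2]>.015)&(allp[:,2]<.03)
print('tray rim',cv2.minAreaRect(allp[m][:,:2].astype(np.float32)*1000),m.sum(),np.percentile(allp[m],[2,98],0))
from rig import place_of
r=place_of('tray','scene')[0];print(r)
K=c['K'];R=Rot.from_quat(np.roll(c['rotation'],-1)).as_matrix()
v=R@np.linalg.inv(K)@[r['at'][1],r['at'][0],1]; print(c['xyz']-v*c['xyz'][2]/v[2])
```

```text
tray rim ((477.7231140136719, 406.558349609375), (135.6395263671875, 130.6319122314453), 3.4680209159851074) 470 [[0.4104 0.3408 0.0152]
 [0.5423 0.4732 0.0248]]
{'at': [314.6, 426.3], 'score': 0.96}
[0.4756 0.4063 0.    ]
```

Call:
play_rows(commands=[[0,0,0,0,0,-0.025,-1],[0,0,0,0,0,-0.055,-1],[0,0,0,0,0,-0.085,-1],[0,0,0,0,0,-0.11,-1],[0,0,0,0.012,-0.008,-0.11,-1],[0,0,0,0.033,-0.022,-0.11,-1],[0,0,0,0.058,-0.038,-0.11,-1],[0,0,0,0.083,-0.054,-0.11,-1],[0,0,0,0.108,-0.071,-0.11,-1],[0,0,0,0.132,-0.087,-0.11,-1]])

```text
t: 3.43
position: [0.5623, 0.2745, 0.2016]
ee_rot: [0.0, 0.707, 0.707, 0.001]
wrist_force: [0.9, 0.2, -1.6]
gripper_width: 0.0605
gripper_force: 28.0
```

Call:
play_rows(commands=[[0,0,0,0.025,-0.016,0,-1],[0,0,0,0.05,-0.033,0,-1],[0,0,0,0.075,-0.049,0,-1],[0,0,0,0.1,-0.065,0,-1],[0,0,0,0.121,-0.079,0,-1],[0,0,0,0.133,-0.087,0,-1],[0,0,0,0.133,-0.087,0,-1],[0,0,0,0.133,-0.087,0,-1]])

```text
t: 4.1
position: [0.476, 0.4064, 0.201]
ee_rot: [0.0, 0.707, 0.708, 0.001]
wrist_force: [0.1, -0.2, -0.7]
gripper_width: 0.0606
gripper_force: 27.9
```

Run:
```python
from h import *
np.set_printoptions(precision=4,suppress=True)
c,im,d=cam('side','side2.png')
p=pts(c,d,np.ones(d.shape,bool))
m=(p[:,0]>.42)&(p[:,0]<.53)&(p[:,1]>.35)&(p[:,1]<.46)&(p[:,2]>.04)&(p[:,2]<.2)
print(np.percentile(p[m],[1,99],0)); s=read_state(); print(s['position'],s['ee_rot'],s['wrist_force'],s['gripper_width'])
```

```text
[[0.4465 0.3722 0.1106]
 [0.5042 0.4064 0.1996]]
[0.4765 0.4057 0.2008] [0.0004 0.7071 0.7071 0.0004] [ 0.7973 -0.7549 -0.9695] 0.06082791563132215
```

View pics/side2.png

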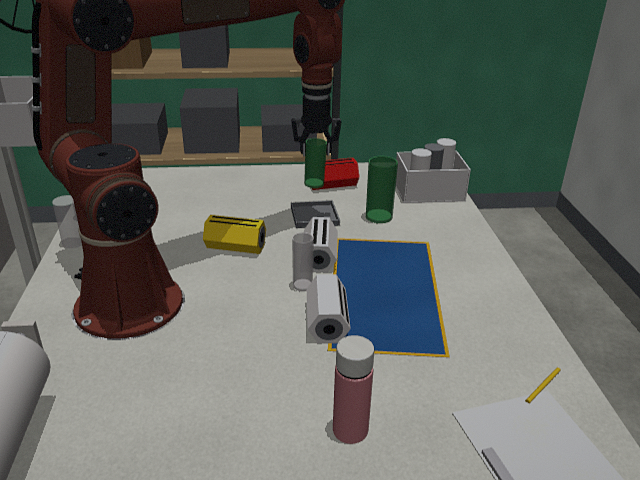

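The picture shows the small tumbler held upright above the tray, at px (162,315). I lower it now.

Call:
play_rows(commands=[[0,0,0,0,0,0.025,-1],[0,0,0,0,0,0.05,-1],[0,0,0,0,0,0.075,-1],[0,0,0,0,0,0.09,-1],[0,0,0,0,0,0.096,-1],[0,0,0,0,0,0.099,-1],[0,0,0,0,0,0.101,-1],[0,0,0,0,0,0.102,-1],[0,0,0,0,0,0.102,-1],[0,0,0,0,0,0.102,-1]])

```text
t: 4.98
position: [0.4767, 0.4063, 0.0994]
ee_rot: [0.0, 0.707, 0.707, 0.001]
wrist_force: [-1.1, 0.3, -1.2]
gripper_width: 0.0606
gripper_force: 27.9
```

Call:
play_rows(commands=[[0,0,0,0,0,0.001,-1],[0,0,0,0,0,0.002,-1],[0,0,0,0,0,0.003,-1],[0,0,0,0,0,0.003,-1],[0,0,0,0,0,0.003,-1]])

```text
t: 5.4
position: [0.4766, 0.4071, 0.0989]
ee_rot: [0.0, 0.707, 0.707, 0.002]
wrist_force: [-6.2, -0.5, 17.5]
gripper_width: 0.0606
gripper_force: 28.7
```

Call:
play_rows(commands=[[0,0,0,0,0,-0.002,-1],[0,0,0,0,0,-0.002,-1],[0,0,0,0,0,-0.002,0.6],[0,0,0,0,0,-0.002,0.8],[0,0,0,0,0,-0.002,1],[0,0,0,0,0,-0.002,1],[0,0,0,0,0,-0.002,1],[0,0,0,0,0,-0.002,1],[0,0,0,0,0,-0.025,1],[0,0,0,0,0,-0.055,1]])

```text
t: 6.23
position: [0.4743, 0.405, 0.1478]
ee_rot: [-0.001, 0.707, 0.707, -0.003]
wrist_force: [0.5, 0.5, 0.5]
gripper_width: 0.0852
gripper_force: 0.0
```

Call:
play_rows(commands=[[0,0,0,0,0,-0.035,1],[0,0,0,0,0,-0.065,1],[0,0,0,-0.02,0,-0.085,1],[0,0,0,-0.05,0,-0.085,1],[0,0,0,-0.08,0,-0.085,1],[0,0,0,-0.11,0,-0.085,-1],[0,0,0,-0.14,0,-0.085,-1],[0,0,0,-0.17,0,-0.085,-1],[0,0,0,-0.2,0,-0.085,-1],[0,0,0,-0.22,0,-0.085,-1]])

```text
t: 7.07
position: [0.4759, 0.1838, 0.2354]
ee_rot: [0.0, 0.707, 0.707, -0.0]
wrist_force: [-0.6, 0.1, -0.7]
gripper_width: 0.0257
gripper_force: 0.0
```

Run:
```python
from h import *
np.set_printoptions(precision=4,suppress=True)
for n in ['side','scene']:
    c,im,d=cam(n)
    p=pts(c,d,np.ones(d.shape,bool))
    m=(p[:,0]>.42)&(p[:,0]<.53)&(p[:,1]>.35)&(p[:,1]<.46)&(p[:,2]>.03)&(p[:,2]<.2)
    print(np.percentile(p[m],[1,99],0),circ(p[m],.03))
s=read_state(); print(s['position'],s['wrist_force'],s['joints'])
```

```text
[[0.4458 0.3719 0.0316]
 [0.5034 0.4367 0.1375]] [0.4749 0.4067 0.0283]
[[0.4456 0.3788 0.0324]
 [0.5054 0.4353 0.1379]] [0.4754 0.4063 0.0281]
[0.4763 0.1835 0.2355] [-0.3834  0.4049 -0.4102] [ 0.1115 -0.1709 -0.1791  1.5621 -0.0006  1.6854]
```

Call:
play_rows(commands=[[0,0,3.4,0.002,-0.033,0,-1],[0,0,6.8,0.003,-0.066,0,-1],[0,0,6.8,0.003,-0.066,0.03,-1],[0,0,6.8,0.003,-0.066,0.065,-1],[0,0,6.8,0.003,-0.066,0.1,-1],[0,0,6.8,0.003,-0.066,0.13,-1],[0,0,6.8,0.003,-0.066,0.155,-1],[0,0,6.8,0.003,-0.066,0.162,-1],[0,0,6.8,0.003,-0.066,0.162,-1],[0,0,6.8,0.003,-0.066,0.162,-1]])

```text
t: 8.0
position: [0.4104, 0.1893, 0.0744]
ee_rot: [0.0, 0.748, 0.664, 0.0]
wrist_force: [0.3, 0.5, -0.4]
gripper_width: 0.0002
gripper_force: 0.0
```

Call:
play_rows(commands=[[0,0,0,0,0.004,0,-1],[0,0,0,0,0.008,0,-1],[0,0,0,0,0.011,0,-1],[0,0,0,0,0.014,0,-1],[0,0,0,0,0.014,0,-1],[0,0,0,0,0.014,0,-1]])

```text
t: 8.5
position: [0.4242, 0.1873, 0.0735]
ee_rot: [0.0, 0.748, 0.664, 0.0]
wrist_force: [-0.5, -0.2, 0.2]
gripper_width: -0.0001
gripper_force: 0.0
```

Call:
play_rows(commands=[[0,0,0,0,0.003,0,-1],[0,0,0,0,0.006,0,-1],[0,0,0,0,0.008,0,-1],[0,0,0,0,0.008,0,-1]])

```text
t: 8.83
position: [0.4313, 0.1865, 0.074]
ee_rot: [-0.001, 0.748, 0.664, -0.001]
wrist_force: [-8.3, -1.0, 10.9]
gripper_width: -0.0002
gripper_force: 6.5
```

Call:
play_rows(commands=[[0,0,0,0,0.006,-0.0045,-1],[0,0,0,0,0.012,-0.0086,-1],[0,0,0,0,0.0187,-0.012,-1],[0,0,0,0,0.0255,-0.015,-1],[0,0,0,0,0.0326,-0.017,-1],[0,0,0,0,0.04,-0.019,-1],[0,0,0,0,0.046,-0.02,-1],[0,0,0,0,0.046,-0.023,-1],[0,0,0,0,0.04,-0.028,-1],[0,0,0,0,0.03,-0.03,-1]])

```text
t: 9.67
position: [0.4616, 0.1828, 0.1039]
ee_rot: [0.0, 0.748, 0.664, 0.0]
wrist_force: [-0.3, -0.3, -0.4]
gripper_width: 0.0004
gripper_force: 0.0
```

```bash
cat >> h.py <<'E'
def hous(nm,box,save=None):
    x0,x1,y0,y1=box
    for n in ['scene','side']:
        c,im,d=cam(n,(n+save) if save else None); p=pts(c,d,np.ones(d.shape,bool))
        m=(p[:,0]>x0)&(p[:,0]<x1)&(p[:,1]>y0)&(p[:,1]<y1)
        q=p[m&(p[:,2]<.11)]; r,k=top(q,.077,.0845); print(nm,n,np.round(r[0],1),np.round(r[1],1),round(r[2],1),k,'zmax',np.percentile(q[:,2],99.5).round(4))
    s=read_state(); print(s['t'],s['position'].round(4),s['wrist_force'].round(1))
E
python3 -c "
from h import *
hous('B',(.43,.62,.07,.28),'3.png')"
```

```text
B scene [516.2 173.5] [153.2  55.2] 82.1 1054 zmax 0.0891
B side [511.2 172.4] [155.9  54.9] 82.1 502 zmax 0.1041
9.7667 [0.4606 0.1832 0.1039] [0.3 0.6 0.5]
```

View pics/side3.png

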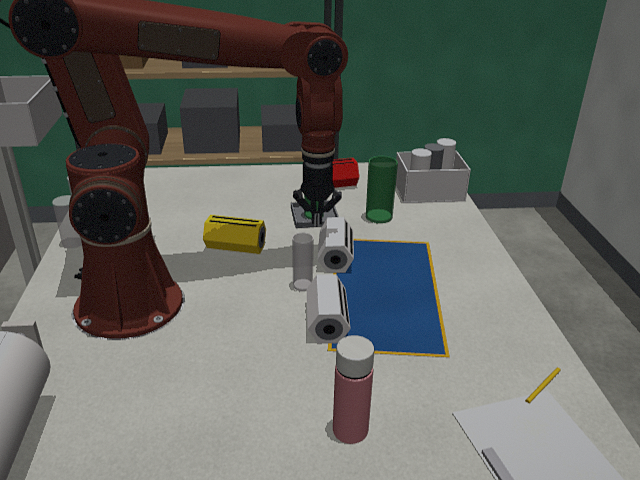

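Call:
play_rows(commands=[[0,0,0.5,-0.002,-0.003,0.01,-1],[0,0,1,-0.0025,-0.003,0.022,-1],[0,0,1,-0.0025,-0.003,0.03,-1],[0,0,1,-0.0025,0.003,0.03,-1],[0,0,1,-0.0025,0.008,0.03,-1],[0,0,1,-0.0025,0.012,0.03,-1],[0,0,1,-0.0025,0.015,0.03,-1],[0,0,1,-0.0025,0.015,0.03,-1]])

```text
t: 10.43
position: [0.4767, 0.1785, 0.0742]
ee_rot: [-0.0, 0.754, 0.657, -0.0]
wrist_force: [-5.2, -1.0, 5.2]
gripper_width: -0.0001
gripper_force: 3.7
```

Call:
play_rows(commands=[[0,0,0,0,0.006,-0.0045,-1],[0,0,0,0,0.012,-0.0086,-1],[0,0,0,0,0.0187,-0.012,-1],[0,0,0,0,0.0255,-0.015,-1],[0,0,0,0,0.0326,-0.017,-1],[0,0,0,0,0.04,-0.019,-1],[0,0,0,0,0.046,-0.02,-1],[0,0,0,0,0.046,-0.023,-1],[0,0,0,0,0.04,-0.028,-1],[0,0,0,0,0.03,-0.03,-1]])

```text
t: 11.27
position: [0.506, 0.1744, 0.1039]
ee_rot: [0.0, 0.754, 0.657, 0.0]
wrist_force: [0.1, 0.2, 1.1]
gripper_width: -0.0004
gripper_force: 0.0
```

```bash
python3 -c "
from h import *
hous('B',(.48,.66,.06,.27))"
```

```text
B scene [566.7 166.7] [153.8  56.8] 81.8 1079 zmax 0.0878
B side [556.  168.4] [158.2  55.6] 82.3 517 zmax 0.1042
11.3667 [0.5049 0.1749 0.1039] [0.2 0.  0.2]
```

Call:
play_rows(commands=[[0,0,0,0,-0.003,0.01,-1],[0,0,0,0,-0.003,0.022,-1],[0,0,0,0,-0.003,0.03,-1],[0,0,0,0,0.003,0.03,-1],[0,0,0,0,0.009,0.03,-1],[0,0,0,0,0.013,0.03,-1],[0,0,0,0,0.016,0.03,-1],[0,0,0,0,0.016,0.03,-1]])

```text
t: 12.03
position: [0.5224, 0.1722, 0.0743]
ee_rot: [-0.0, 0.754, 0.657, -0.0]
wrist_force: [-4.8, -0.1, 5.6]
gripper_width: -0.0001
gripper_force: 3.5
```

Call:
play_rows(commands=[[0,0,0,0,0.006,-0.0045,-1],[0,0,0,0,0.012,-0.0086,-1],[0,0,0,0,0.0187,-0.012,-1],[0,0,0,0,0.0255,-0.015,-1],[0,0,0,0,0.0326,-0.017,-1],[0,0,0,0,0.04,-0.019,-1],[0,0,0,0,0.046,-0.02,-1],[0,0,0,0,0.046,-0.023,-1],[0,0,0,0,0.04,-0.028,-1],[0,0,0,0,0.03,-0.03,-1]])

```text
t: 12.87
position: [0.5516, 0.1681, 0.1039]
ee_rot: [0.0, 0.754, 0.657, 0.0]
wrist_force: [1.1, -0.3, 1.0]
gripper_width: -0.0001
gripper_force: 0.0
```

```bash
python3 -c "
from h import *
hous('B',(.52,.71,.06,.27),'4.png'); hous('A',(.39,.55,-.2,0.0))"
```

```text
B scene [612.8 160.4] [152.8  57.3] 81.5 1096 zmax 0.0879
B side [602.6 161.3] [160.7  55.3] 83.0 494 zmax 0.1056
12.9667 [0.5505 0.1687 0.104 ] [0.2 0.7 0.8]
A scene [464.3 -98.4] [153.9  57. ] 86.4 812 zmax 0.0849
A side [461.2 -97. ] [159.1  54.1] 86.7 925 zmax 0.0842
13.0667 [0.5514 0.1684 0.1036] [ 0.  -0.7 -0.4]
```

View pics/scene4.png

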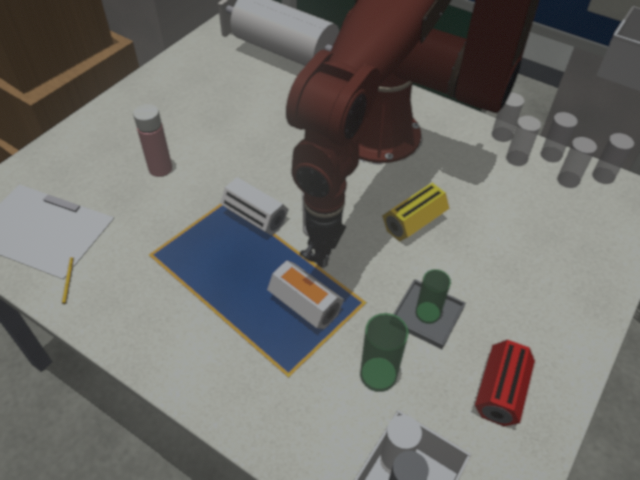

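The picture shows housing_b on the mat with its orange label up, at px (285,305), and the tumbler upright in the tray. Housing_a is next.

Call:
play_rows(commands=[[0,0,0,0,0,-0.03,-1],[0,0,0,0,0,-0.07,-1],[0,0,0,0,-0.01,-0.105,-1],[0,0,-1,-0.035,-0.025,-0.13,-1],[0,0,-2,-0.07,-0.04,-0.13,-1],[0,0,-3,-0.105,-0.053,-0.13,-1],[0,0,-4.3,-0.14,-0.065,-0.13,-1],[0,0,-4.3,-0.175,-0.078,-0.13,-1],[0,0,-4.3,-0.21,-0.09,-0.13,-1],[0,0,-4.3,-0.28,-0.113,-0.13,-1]])

```text
t: 13.9
position: [0.4148, -0.0659, 0.2334]
ee_rot: [0.0, 0.728, 0.686, 0.0]
wrist_force: [0.5, -0.7, -0.1]
gripper_width: 0.0002
gripper_force: 0.0
```

```bash
python3 -c "
from rig import *
s=read_state();print(s['position'],s['ee_rot'],s['joints'])"
```

```text
[ 0.41481536 -0.0659205   0.23337483] [3.84353946e-04 7.28005623e-01 6.85571010e-01 2.36177909e-04] [-4.71409409e-01 -4.57734381e-01 -4.15546638e-01  1.61210109e+00
  1.85431887e-04  1.15940762e+00]
```

Call:
play_rows(commands=[[0,0,0,-0.0283,-0.0123,0,-1],[0,0,0,-0.0283,-0.0123,0.03,-1],[0,0,0,-0.0283,-0.0123,0.06,-1],[0,0,0,-0.0283,-0.0123,0.09,-1],[0,0,0,-0.0283,-0.0123,0.12,-1],[0,0,0,-0.0283,-0.0123,0.145,-1],[0,0,0,-0.0283,-0.0123,0.156,-1],[0,0,0,-0.0283,-0.0123,0.16,-1],[0,0,0,-0.0283,-0.0123,0.16,-1]])

```text
t: 14.65
position: [0.4015, -0.0924, 0.0733]
ee_rot: [-0.0, 0.728, 0.685, -0.0]
wrist_force: [-0.2, -0.1, 1.1]
gripper_width: -0.0002
gripper_force: 0.0
```

Call:
play_rows(commands=[[0,0,0,0,0.005,0,-1],[0,0,0,0,0.01,0,-1],[0,0,0,0,0.014,0,-1],[0,0,0,0,0.017,0,-1],[0,0,0,0,0.019,0,-1],[0,0,0,0,0.02,0,-1],[0,0,0,0,0.02,0,-1]])

```text
t: 15.23
position: [0.4213, -0.094, 0.0743]
ee_rot: [-0.0, 0.728, 0.685, -0.001]
wrist_force: [-7.6, -0.9, 10.4]
gripper_width: 0.0
gripper_force: 6.1
```

Contact as before; same roll.

Call:
play_rows(commands=[[0,0,0,0,0.006,-0.0045,-1],[0,0,0,0,0.012,-0.0086,-1],[0,0,0,0,0.0187,-0.012,-1],[0,0,0,0,0.0255,-0.015,-1],[0,0,0,0,0.0326,-0.017,-1],[0,0,0,0,0.04,-0.019,-1],[0,0,0,0,0.046,-0.02,-1],[0,0,0,0,0.046,-0.023,-1],[0,0,0,0,0.04,-0.028,-1],[0,0,0,0,0.03,-0.03,-1]])

```text
t: 16.07
position: [0.4514, -0.0955, 0.1038]
ee_rot: [-0.0, 0.728, 0.685, 0.0]
wrist_force: [0.1, -0.2, 0.6]
gripper_width: -0.0002
gripper_force: 0.0
```

```bash
python3 -c "
from h import *
hous('A',(.43,.60,-.2,0.0))"
```

```text
A scene [ 512.1 -101.8] [155.  55.] 85.4 851 zmax 0.1017
A side [ 502.2 -100.6] [157.9  55.2] 86.6 814 zmax 0.1045
16.1667 [ 0.4506 -0.0954  0.1038] [-0.2  0.2 -0.1]
```

Call:
play_rows(commands=[[0,0,0.5,-0.002,-0.003,0.01,-1],[0,0,0.5,-0.002,-0.003,0.022,-1],[0,0,0.5,-0.002,-0.003,0.03,-1],[0,0,0.5,-0.002,0.003,0.03,-1],[0,0,0.5,-0.002,0.009,0.03,-1],[0,0,0.5,-0.002,0.013,0.03,-1],[0,0,0.5,-0.002,0.016,0.03,-1],[0,0,0.5,-0.002,0.016,0.03,-1]])

```text
t: 16.83
position: [0.4678, -0.0986, 0.0742]
ee_rot: [-0.0, 0.731, 0.682, -0.0]
wrist_force: [-5.7, 0.6, 4.8]
gripper_width: 0.0
gripper_force: 3.7
```

Call:
play_rows(commands=[[0,0,0,0,0.006,-0.0045,-1],[0,0,0,0,0.012,-0.0086,-1],[0,0,0,0,0.0187,-0.012,-1],[0,0,0,0,0.0255,-0.015,-1],[0,0,0,0,0.0326,-0.017,-1],[0,0,0,0,0.04,-0.019,-1],[0,0,0,0,0.046,-0.02,-1],[0,0,0,0,0.046,-0.023,-1],[0,0,0,0,0.04,-0.028,-1],[0,0,0,0,0.03,-0.06,-1]])

```text
t: 17.67
position: [0.4944, -0.0993, 0.1289]
ee_rot: [-0.004, 0.731, 0.682, -0.001]
wrist_force: [-1.0, -0.3, -0.2]
gripper_width: -0.0
gripper_force: 0.0
```

Call:
play_rows(commands=[[0,0,0,0,0,-0.03,-1],[0,0,0,0,0,-0.06,-1],[0,0,0,0,0,-0.09,-1],[0,0,0,0,0,-0.12,-1],[0,0,0,0,0,-0.12,-1],[0,0,0,0,0,-0.12,-1]])

```text
t: 18.17
position: [0.4976, -0.101, 0.2554]
ee_rot: [0.002, 0.731, 0.682, 0.001]
wrist_force: [0.5, 0.1, -0.2]
gripper_width: 0.0
gripper_force: 0.0
```

```bash
python3 -c "
from h import *
hous('A',(.46,.65,-.2,0.0),'5.png')"
```

```text
A scene [ 554.1 -104.1] [152.1  52.8] 86.3 882 zmax 0.0852
A side [ 551.8 -103.4] [159.5  54.1] 86.5 917 zmax 0.0845
18.2667 [ 0.4967 -0.1005  0.2527] [-0.1  0.6 -0.5]
```

View pics/scene5.png

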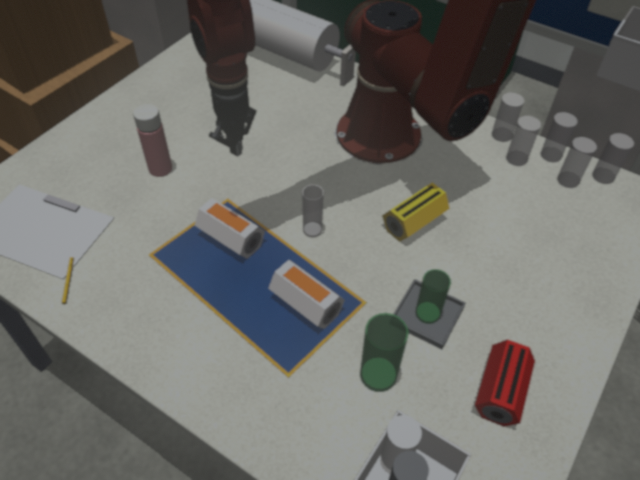

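View pics/side5.png

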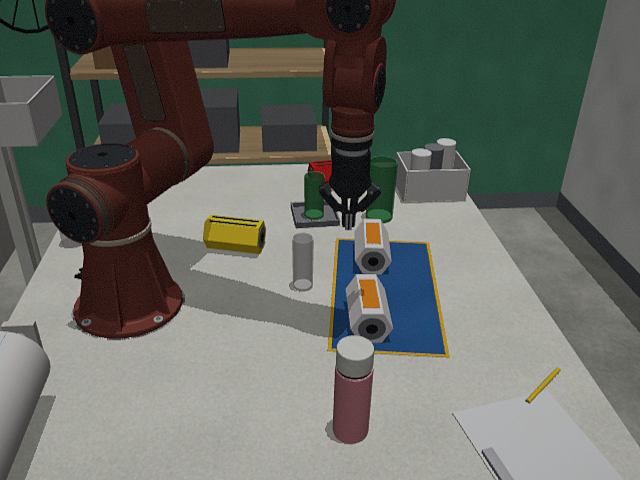

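Both labels face up on the mat, at scene px (225,228) and (290,305). The tumbler is upright in the tray and the thermos and clear glass haven't moved.

```bash
python3 -c "
from rig import *
print(hand_in())"
```

```text
the job is handed in; nothing more can be done
None
```

The job is handed in after about 18 s: the green tumbler stands upright in the grey tray, and both housings were rolled onto the blue mat and lie there with their orange labels up.

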